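Free the ratchet pawl and push the hold-down arm onto the housing

TASK

The hold-down arm of the ratchet fixture is locked up above the valve housing in its nest. Using only fingertip pressure, press the pawl's rear tab (the end away from the arm) fully down so that the pawl stays clear of the teeth, push the arm down by the paddle at its end until its rubber foot rests on the housing, then press the pawl's front tab (over the toothed wheel) down so that the pawl locks the arm there. Do not force the mechanism, and leave the housing in its nest and the loose parts around the fixture where they are.

Things in the scene. Friction and masses are not known exactly. Their poses are not given: they have to be found in the camera images.
- ratchet_fixture: Grey base plate, 300 x 90 x 12 mm, fixed to the bench; steel cheeks (to 100 mm) carry the hold-down arm with its toothed wheel and the pawl, a rocker. Origin: centre of the underside; x runs along the plate from the arm's paddle (-x) to the pawl's rear end (+x), z up. Arm hinge at x 20, z 60 mm; pawl pivot at x 75, z 92 mm; nest and housing at x -90 mm; all at y = 0.
- holddown_hinge (a point): Centre of the arm's hinge and of the 92 mm toothed wheel, 60 mm above the bench; the hinge line is the fixture's y axis.
- paddle_top (a point): Centre of the top of the black paddle (38 x 36 x 14 mm) at the end of the hold-down arm: the place to push. 152 mm from the hinge along the arm and 8 mm above the arm's centre line, so about 180 mm above the bench with the arm up and 68 mm with it down; it travels on an arc about the hinge in the fixture's x-z plane.
- holddown (a joint): Angle of the hold-down arm, rad: 0 locked up (48 degrees above level), grows as it goes down, 0.84 = level, its rubber foot resting on the housing, which stops it. The hinge is stiff: the arm stays where it is left and takes about 4 N at the paddle to move when the pawl is clear. With the pawl in the teeth it only gives by about 0.05 rad (0.1 if pushed hard).
- pawl_release_tab (a point): Centre of the top of the pawl's rear tab (28 x 30 mm steel plate with ribs), 120 mm above the bench when the pawl is engaged, 60 mm behind its pivot along the fixture's +x; pressed down about 15 mm (about 4 N) it lifts the pawl's nose out of the teeth.
- pawl_lock_tab (a point): Centre of the top of the pawl's front tab (28 x 30 mm ribbed steel plate) over the toothed wheel, 55 mm from the pawl's pivot; 120 mm above the bench when engaged, about 14 mm higher when free. Pressed down (about 4 N) it drives the nose into the teeth, if a gap stands below the nose (as with the arm fully up or fully down).
- pawl (a joint): Angle of the pawl, rad: 0 = fully engaged in the teeth (a stop), 0.26 = fully clear (a stop). It is stiff and stays where it is left.
- clamped_housing (a point): Centre of the loose aluminium valve housing (30 x 45 mm block, 22 mm high, with a round boss on top to 31 mm) that sits in the nest, its underside 12 mm above the bench; the arm's foot comes down on the boss.
- housing_3: A spare valve housing (30 x 49 x 37 mm) standing loose beside the fixture: a bystander. Origin at its underside.
- bearing_1: A ball bearing (26 mm, 8 mm high) lying loose beside the fixture: a bystander. Origin at its underside.
- sleeve_1: A turned flanged sleeve (21 mm, 16 mm high) standing loose beside the fixture: a bystander. Origin at its underside.
- ballpen: A ballpoint pen (139 mm long, 10 mm thick) lying loose beside the fixture: a bystander. Origin at its underside.

How it is judged (in metres and radians):
On the way, in this order (a step that is already met when the one before it is completed fails the run):
1. the pawl is pressed clear of the teeth while the arm is still up (value of joint pawl above 0.2 rad and value of joint holddown below 0.15 rad), for 0.1 s.
2. the arm is pushed down onto the housing with the pawl clear (value of joint holddown above 0.81 rad and value of joint pawl above 0.17 rad), for 0.1 s.
3. the pawl is pressed home again with the arm down (value of joint holddown above 0.81 rad and value of joint pawl below 0.05 rad), for 0.1 s.
At the end, for the whole second after the job is handed in: The arm is down on the housing (joint above 0.81 of 0.84 rad: foot within 3.5 mm of seated), the pawl is home in the teeth (below 0.05 rad), everything is still, and the housing sits in its nest within 8 mm of where it was (all of step 3 and velocity of joint holddown below 0.05 rad/s and distance of clamped_housing from where it was at the start of the episode below 0.008 m); the robot touches nothing.
It fails at once if a bystander is pushed, tipped or lifted more than 25 mm away (distance of any of housing_3, bearing_1, sleeve_1, ballpen from where it was at the start of the episode above 0.025 m).
It fails at once if the housing is lifted or dragged out of its nest (more than 12 mm) (distance of clamped_housing from where it was at the start of the episode above 0.012 m).
It fails at once if the mechanism is forced: the fingers press on the fixture with more than 90 N (contact force between the fingers and ratchet_fixture above 90 N).
It also fails if it takes over 61 s, if anything falls off the work surface, if the arm or the gripper's body presses on something with over 40 N, if the wrist force passes 120 N, or if a joint passes its speed limit or range.

ROBOT

A 6-joint arm with a two-finger parallel gripper is mounted at the origin on a cart in front of the work surface, level with it; the furniture and walls round the work are solid. World frame = base frame: x ahead of the robot, y to its left, z up, the work surface at z = 0. Lengths are in m, angles in degrees, forces in N, time in s.
With the tool pointing down it reaches from about 0.4 to 0.825 m from the base axis. Payload 7 kg.
Tool frame: the origin (TCP) lies midway between the tips of the shut fingers; the grasp point (between the pads) lies r.pinch_z behind it (r.pinch_z is the distance from the TCP to the grasp point, in m); z points along the fingers, y is the line along which they close (so a half turn about z gives the same grasp; the last joint's range is limited). The gripper opens to 88 mm and grips with 3 to 60 N. Pads are 19 mm wide; open, the fingers measure 130 mm over their backs; the gripper's body (78 mm by 193 mm) begins 47 mm behind the grasp point.
Start: joints at [84.46, 20.546, 0.682, 0, -70.136, -16.507], TCP at [0.253, 0.626, 0.199] pointing down, gripper open.
Joint ranges: [-176.03, 176.03], [-82.01, 121.73], [-58.28, 71.71], [-173.87, 95.51], [-174.79, -0.11], [-173.66, 173.66]. Speed limits (degrees/s): [136.94, 136.94, 172.46, 180, 180, 180].

INTERFACE

Orientations are given as [roll, pitch, yaw] about the fixed x, y, z axes, in that order (R = Rz(yaw) Ry(pitch) Rx(roll)).
In Python, from plant import r, optics, job gives the robot as it stands.
- The arm moves only by the shell command python3 -m crank 'ROWS' [FORCE]. ROWS is JSON, a list of rows, each an object with "xyz": the shift along the tool's x, y, z in units of 30 mm (1.0 is 30 mm), a list of three; "delta_rot": the turn, a rotation vector about the tool's x, y, z in degrees, a list of three; "claw": the closure, from 0 (fully open) to 1 (shut). A call has 1 to 20 rows; each row is the pose to reach, as a shift and turn from the pose commanded when the call began, along the tool's axes at that moment; what a row does not reach only later rows make up. A row lasts 1/8 s, in which the tool goes at most 62.5 mm and 10.7 degrees, less where a joint would pass 70% of its speed; a pose out of reach is approached as far as the arm can. A call with a gripper value outside its range is refused whole. The fingers move at their own pace and stop on an object; FORCE is the grip in N (left out, the last holds). Time passes only in rows, so rows that repeat a pose let the fingers close. It gives the time, the measured TCP pose, the force, the opening and the grip force at its end, in the units of the state.
- r.get_state(): the state, without advancing time (a new reading comes with each control period).
- optics.capture(name): name is "side" or "top" or "wrist"; returns a dict with "img" (400x640x3 uint8, blue, green, red), "fovy" (degrees; the focal length in pixels is half the picture's height over the tangent of half this angle, whatever the lens; pixels are square), "cx", "cy" (the principal point, pixels), "dist" ([k1, k2, p1, p2, k3] as OpenCV has them; the pictures are not rectified), "eye" and "rotation" of the camera in the world; the wrist camera has in their place "hand_eye" (4x4, takes a point from camera to tool coordinates, whose origin is the TCP and whose axes are the flange's). Camera axes: x right, y up, looking along -z (the intrinsics and any distortion apply to the point x, -y, -z); pixel columns grow to the right and rows downward; lengths in m; the calibration is good to about 2 mm. A picture is of the moment at which its call begins: read the wrist's pose just before it. There is no depth.
- job.close_job(): hands the job in; it is judged then, once.
The state is a dict: "time_s": time; "joints": joint angles; "qd": joint speeds; "joint_torque": joint torques, N m; "tcp_pos": TCP position; "eef_rot": TCP orientation; "contact_force": force on the tool from outside, world axes, zero at the start; "moment": the same for the moment, N m; "gripper_width": finger opening in m; "gripper_force": force on a finger pad.
Only numpy, scipy, OpenCV 4.12 (cv2) and the standard library are available. Lean on these libraries where they do the work, as an engineer would, in place of code of your own. Each camera call takes 0.05 s, during which the arm holds its last target. There are 200 camera calls.

## Working session

There is one attempt and no reset: what is moved stays moved. The work goes in short steps, Python scripts to look and compute and a shell command to move; the robot and the scene stay as the last step left them, time stands still between calls to the robot, and variables do not carry over. Pictures are saved under pics/ and viewed, at most 10 in all, crops included, and the job is handed in when it is done.

```bash
mkdir -p pics; ls
cat > h.py <<'E'
import numpy as np, cv2, json
from scipy.spatial.transform import Rotation as R
from plant import r, optics, job
def K(c):
    h,w=c["img"].shape[:2]; f=h/2/np.tan(np.radians(c["fovy"])/2)
    return np.array([[f,0,c["cx"]],[0,f,c["cy"]],[0,0,1.]])
def ray(c,uv):
    p=cv2.undistortPoints(np.array([[uv]],float),K(c),np.array(c["dist"],float))[0,0]
    d=np.array(c["rotation"])@np.array([p[0],-p[1],-1.]); return np.array(c["eye"]),d
def plane(c,uv,z):
    e,d=ray(c,uv); return e+d*(z-e[2])/d[2]
def tri(c1,u1,c2,u2):
    e1,d1=ray(c1,u1); e2,d2=ray(c2,u2)
    s=np.linalg.lstsq(np.stack([d1,-d2],1),e2-e1,rcond=None)[0]
    a,b=e1+s[0]*d1,e2+s[1]*d2; return (a+b)/2,np.linalg.norm(a-b)
def proj(c,P):
    q=(np.atleast_2d(P)-np.array(c["eye"]))@np.array(c["rotation"]); q=q*[1,-1,-1]
    return cv2.projectPoints(q,np.zeros(3),np.zeros(3),K(c),np.array(c["dist"],float))[0][:,0]
def cap(n,save):
    c=optics.capture(n); cv2.imwrite("pics/"+save+".png",c["img"])
    import pickle; pickle.dump(c,open("pics/"+save+".pkl","wb")); return c
E
python3 - <<'E'
from h import *
for n in("side","top"):
    c=cap(n,n+"0"); print(n,c["fovy"],np.round(c["eye"],3),np.round(c["rotation"],3).tolist(),c["dist"],c["cx"],c["cy"])
print(r.get_state(), r.pinch_z)
E
```

```text
pics
side 52.1191985088228 [0.447 0.73  0.613] [55.099, 1.317, -177.214] [-0.05567551  0.          0.          0.          0.        ] 317.4263203603413 200.26292080376734
top 45.934558815439665 [0.313 0.043 1.035] [11.964, -0.136, -94.258] [-0.02635498  0.          0.          0.          0.        ] 315.72968768819356 200.70961186208163
{'time_s': 0.1, 'joints': array([ 8.44608883e+01,  2.05876485e+01,  6.39530731e-01, -1.74482525e-02,
       -7.01372822e+01, -1.65075233e+01]), 'qd': array([ 0.01068485, -0.17396331,  0.16333558,  0.14793869,  0.02396562,
        0.12032856]), 'joint_torque': array([-4.33325404e-04, -5.84159946e+01,  2.93752742e+01,  7.01545492e+00,
        1.01278396e-02, -5.95388178e-05]), 'tcp_pos': array([0.2532124 , 0.62518524, 0.1984176 ]), 'eef_rot': array([ 1.79913459e+02, -8.54052828e-03, -2.20525692e+01]), 'contact_force': array([-0.82646568,  0.54307057,  0.72157574]), 'moment': array([-0.01072048,  0.00166776, -0.03179576]), 'gripper_force': 0.0, 'gripper_width': 0.08766087309920256} 0.0188
```

View pics/side0.png

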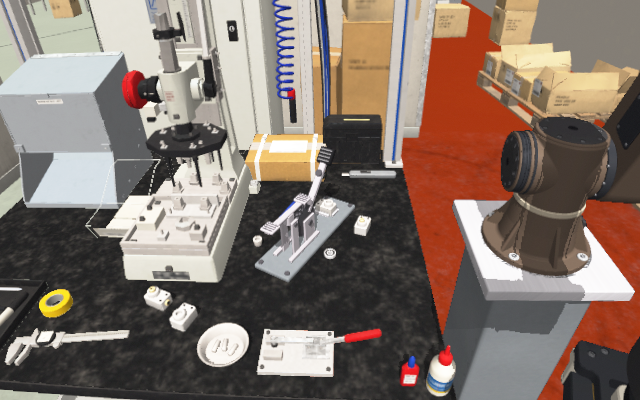

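View pics/top0.png

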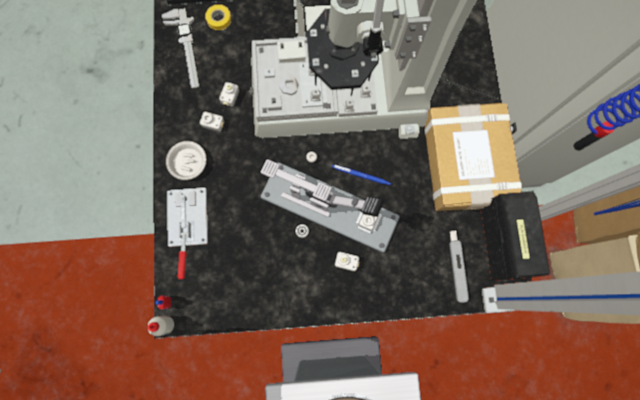

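The side view shows the fixture plate running from (290,275) to (350,205), with the paddle up at about (325,155). In the top view the rear tab is near (271,167), the front tab near (322,190) and the paddle near (371,205). The rotation is given as rpy, so I'll convert it and zoom in.

```bash
python3 - <<'E'
s=open('h.py').read()
s=s.replace('c=optics.capture(n);','c=optics.capture(n)\n    if "rotation" in c: c["rotation"]=R.from_euler("xyz",c["rotation"],degrees=True).as_matrix()\n    ')
open('h.py','w').write(s)
E
python3 - <<'E'
from h import *
t=cap("top","top1"); s=cap("side","side1")
a=cv2.resize(t["img"][140:280,240:420],None,fx=4.4,fy=4.2,interpolation=cv2.INTER_CUBIC)
b=cv2.resize(s["img"][135:285,240:390],None,fx=4,fy=4,interpolation=cv2.INTER_CUBIC)
a=cv2.resize(t["img"][140:280,240:420],None,fx=4,fy=4,interpolation=cv2.INTER_CUBIC)
cv2.imwrite("pics/ta.png",a);cv2.imwrite("pics/sb.png",b)
# plate mask: grey bluish
hsv=cv2.cvtColor(t["img"],cv2.COLOR_BGR2HSV)
print(t["img"][205,352-0],t["img"][232,385],t["img"][188,268])
for nm,uv,z in(("rear",(271,167),.12),("front",(322,190),.12),("paddle",(371,205),.18)): print(nm,plane(t,uv,z).round(3))
E
```

```text
Traceback (most recent call last):
  File "h.py", line 22
    cv2.imwrite("pics/"+save+".png",c["img"])
IndentationError: unexpected indent
```

```bash
sed -i 's/^ *cv2.imwrite/    cv2.imwrite/' h.py
python3 - <<'E'
from h import *
t=cap("top","top1"); s=cap("side","side1")
a=cv2.resize(t["img"][140:280,240:420],None,fx=4,fy=4,interpolation=cv2.INTER_CUBIC)
b=cv2.resize(s["img"][135:285,240:390],None,fx=4,fy=4,interpolation=cv2.INTER_CUBIC)
cv2.imwrite("pics/ta.png",a);cv2.imwrite("pics/sb.png",b)
for nm,uv,z in(("rear",(271,167),.12),("front",(322,190),.12),("paddle",(371,205),.18)): print(nm,plane(t,uv,z).round(3))
E
```

```text
rear [0.582 0.111 0.12 ]
front [0.527 0.012 0.12 ]
paddle [ 0.478 -0.074  0.18 ]
```

View pics/ta.png

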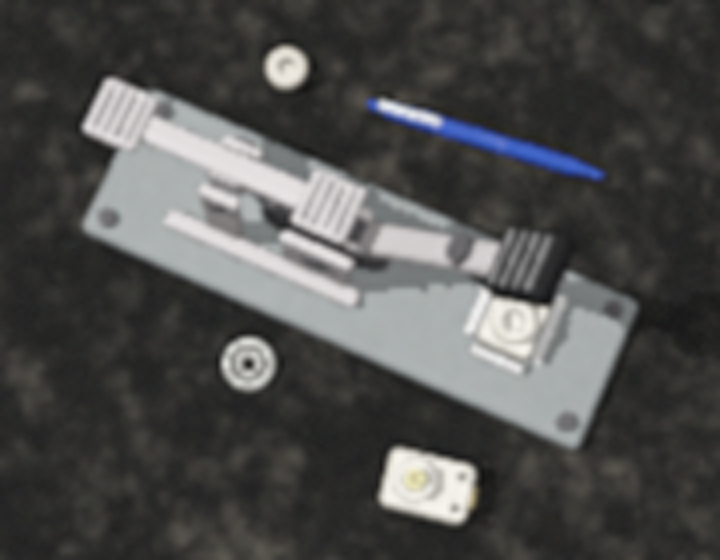

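View pics/sb.png

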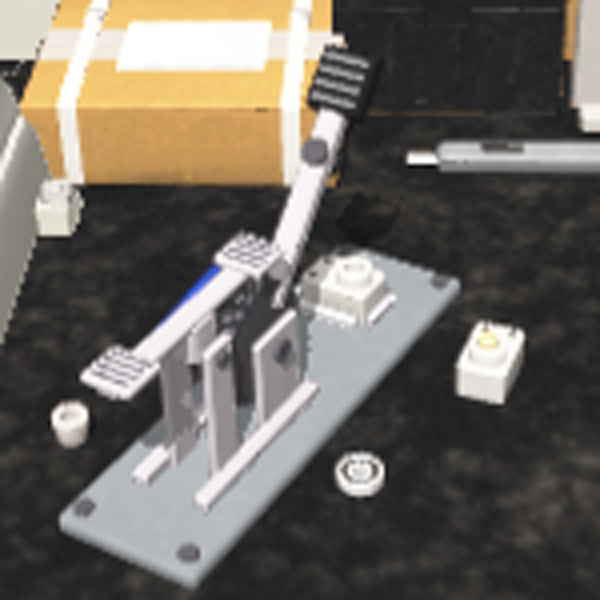

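The crops show the rear tab at (120,113) in the top crop and (123,368) in the side crop. The front tab is at (333,206) and (247,254), and the paddle at (528,262) and (342,78). The four plate bolts are visible in the top crop.

Run:
```python
from h import *
import pickle
t,s=[pickle.load(open(f"pics/{n}1.pkl","rb")) for n in("top","side")]
T=lambda x,y:(240+x/4-.4,140+y/4-.4); S=lambda x,y:(240+x/4-.4,135+y/4-.4)
P={}
for n,a,b in(("rear",(120,113),(123,368)),("front",(333,206),(247,254)),("paddle",(528,262),(342,78))):
    p,e=tri(t,T(*a),s,S(*b)); P[n]=p; print(n,p.round(4),"gap",round(e,4))
B=np.array([plane(t,T(*b),.012) for b in((165,110),(108,218),(613,308),(567,423))])
ctr=B.mean(0); d=(B[0]+B[1]-B[2]-B[3]); yaw=np.degrees(np.arctan2(d[1],d[0]))
print("plate ctr",ctr.round(4),"yaw",yaw, np.linalg.norm(B[0]-B[2]),np.linalg.norm(B[0]-B[1]))
u=np.array([np.cos(np.radians(yaw)),np.sin(np.radians(yaw))])
for n,x in(("rear",135),("front",20),("paddle",20-107.7),("paddle_down",20-152)): print(n,"model",(ctr[:2]+u*x/1000).round(4))
for n,p in P.items():
    q=p[:2]-ctr[:2]; print(n,(q@u).round(4),(q@[-u[1],u[0]]).round(4))
d=P["rear"]-P["front"]; print("yaw tabs",np.degrees(np.arctan2(d[1],d[0])),np.linalg.norm(d))
```

```text
rear [0.5805 0.1137 0.119 ] gap 0.0005
front [0.5271 0.0103 0.1151] gap 0.0025
paddle [ 0.4789 -0.0759  0.1756] gap 0.0009
plate ctr [ 0.516  -0.0062  0.012 ] yaw 61.32659474152591 0.27280680416475733 0.06945409892020016
rear model [0.5808 0.1123]
front model [0.5256 0.0114]
paddle model [ 0.474  -0.0831]
paddle_down model [ 0.4527 -0.122 ]
rear 0.1361 0.001
front 0.0197 -0.0018
paddle -0.079 -0.0009
yaw tabs 62.692925753124314 0.11647434273682855
```

Run:
```python
from h import *
import pickle
t,s=[pickle.load(open(f"pics/{n}1.pkl","rb")) for n in("top","side")]
print("disc",tri(t,(343,48),s,(186,138)))
for uv in((345,86),(375,65),(312,65)): print("disc edge z.2",plane(t,uv,.2).round(3),plane(t,uv,.3).round(3))
for uv in((253,135),(388,125),(253,42),(430,110)): print("base",[plane(t,uv,z).round(3) for z in(0.,.08)])
print("base front corner", tri(t,(253,128),s,(122,247)), tri(t,(388,112),s,(243,185)))
st=r.get_state(); Rt=R.from_euler("xyz",st["eef_rot"],degrees=True)
print(Rt.inv().apply(np.array([.5805,.1135,.20])-st["tcp_pos"])/.03)
G=R.from_euler("xyz",[180,0,-118.1],degrees=True); print((Rt.inv()*G).as_rotvec(degrees=True))
```

```text
disc (array([ 0.77364495, -0.04448243,  0.23053834]), np.float64(0.004303174012209164))
disc edge z.2 [ 0.709 -0.045  0.2  ] [ 0.661 -0.034  0.3  ]
disc edge z.2 [ 0.748 -0.107  0.2  ] [ 0.696 -0.089  0.3  ]
disc edge z.2 [0.757 0.015 0.2  ] [0.704 0.018 0.3  ]
base [array([0.697, 0.157, 0.   ]), array([0.667, 0.148, 0.08 ])]
base [array([ 0.699, -0.157,  0.   ]), array([ 0.669, -0.142,  0.08 ])]
base [array([0.935, 0.146, 0.   ]), array([0.886, 0.138, 0.08 ])]
base [array([ 0.729, -0.259,  0.   ]), array([ 0.696, -0.236,  0.08 ])]
base front corner (array([0.76106051, 0.1746897 , 0.10489836]), np.float64(0.17176055439950147)) (array([ 0.70379953, -0.15093683,  0.04631999]), np.float64(0.015018465886378063))
[16.51488937 11.71817746 -0.03067752]
[ 4.06542344e-02 -5.33231133e-02  9.60500877e+01]
```

```bash
python3 -m crank '[{"xyz":[4,3,0],"delta_rot":[0,0,20],"claw":1},{"xyz":[8,6,0],"delta_rot":[0,0,50],"claw":1},{"xyz":[12,9,0],"delta_rot":[0,0,75],"claw":1},{"xyz":[16.5,11.7,0],"delta_rot":[0,0,96],"claw":1},{"xyz":[16.5,11.7,0],"delta_rot":[0,0,96],"claw":1},{"xyz":[16.5,11.7,0],"delta_rot":[0,0,96],"claw":1},{"xyz":[16.5,11.7,0],"delta_rot":[0,0,96],"claw":1},{"xyz":[16.5,11.7,0],"delta_rot":[0,0,96],"claw":1},{"xyz":[16.5,11.7,0],"delta_rot":[0,0,96],"claw":1},{"xyz":[16.5,11.7,0],"delta_rot":[0,0,96],"claw":1},{"xyz":[16.5,11.7,0],"delta_rot":[0,0,96],"claw":1},{"xyz":[16.5,11.7,0],"delta_rot":[0,0,96],"claw":1},{"xyz":[16.5,11.7,0],"delta_rot":[0,0,96],"claw":1},{"xyz":[16.5,11.7,0],"delta_rot":[0,0,96],"claw":1}]' 30
```

```text
time_s: 1.95
tcp_pos: [0.5801, 0.1154, 0.1994]
eef_rot: [-180.0, 0.0, -118.0]
contact_force: [0.2, 0.8, 0.6]
gripper_width: 0.0005
gripper_force: 0.0
```

```bash
python3 -m crank '[{"xyz":[0,0,1.5],"delta_rot":[0,0,0],"claw":1},{"xyz":[0,0,2.4],"delta_rot":[0,0,0],"claw":1},{"xyz":[0,0,2.6],"delta_rot":[0,0,0],"claw":1},{"xyz":[0,0,2.8],"delta_rot":[0,0,0],"claw":1},{"xyz":[0,0,2.9],"delta_rot":[0,0,0],"claw":1},{"xyz":[0,0,2.9],"delta_rot":[0,0,0],"claw":1}]'
python3 - <<'E'
from h import *
s=cap("side","side2"); cv2.imwrite("pics/sb2.png",cv2.resize(s["img"][115:285,220:390],None,fx=3,fy=3,interpolation=cv2.INTER_CUBIC))
E
```

```text
time_s: 2.7
tcp_pos: [0.5807, 0.1147, 0.1129]
eef_rot: [-180.0, 0.0, -118.0]
contact_force: [-0.2, 0.3, 0.3]
gripper_width: 0.0006
gripper_force: 0.0
```

View pics/sb2.png

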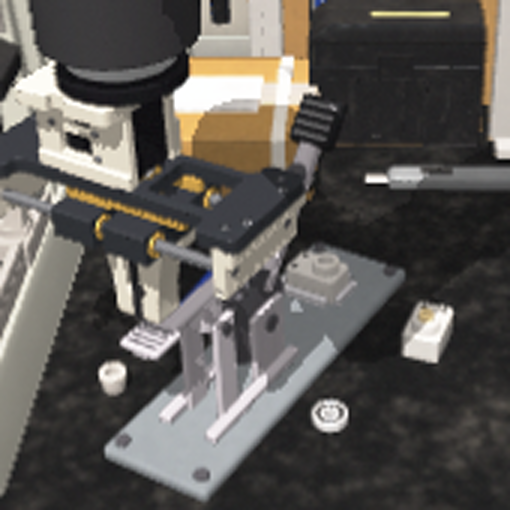

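Run:
```python
from h import *
import pickle
s=pickle.load(open("pics/side2.pkl","rb")); t=cap("top","top2")
st=r.get_state(); p=st["tcp_pos"]; print(p, st["contact_force"])
print("side crop px of tcp",(proj(s,p)-[220,115])*3, "rear tab",(proj(s,[.5805,.1137,.119])-[220,115])*3, "top",proj(t,p))
cv2.imwrite("pics/tb2.png",cv2.resize(t["img"][120:260,230:410],None,fx=4,fy=4,interpolation=cv2.INTER_CUBIC))
```

```text
[0.58075142 0.11456611 0.11289318] [0.15974228 0.68441095 0.35032858]
side crop px of tcp [[150.89921291 342.81833014]] rear tab [[150.63037737 334.6411278 ]] top [[269.47379961 168.68118251]]
```

View pics/tb2.png

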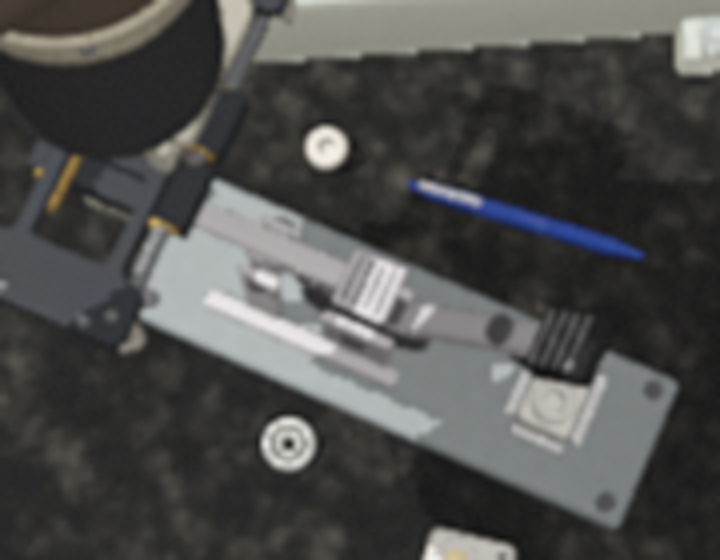

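The side view shows the fingertips still above the rear tab, at about (145,312) against the tab at (150,340). There is no contact force either, so I'll feel my way down.

```bash
python3 -m crank '[{"xyz":[0,0,0.1],"delta_rot":[0,0,0],"claw":1},{"xyz":[0,0,0.2],"delta_rot":[0,0,0],"claw":1},{"xyz":[0,0,0.2],"delta_rot":[0,0,0],"claw":1}]'
python3 -m crank '[{"xyz":[0,0,0.1],"delta_rot":[0,0,0],"claw":1},{"xyz":[0,0,0.2],"delta_rot":[0,0,0],"claw":1},{"xyz":[0,0,0.2],"delta_rot":[0,0,0],"claw":1}]'
python3 - <<'E'
from h import *
s=cap("side","side3"); t=cap("top","top3")
a=cv2.resize(s["img"][175:255,230:330],None,fx=5,fy=5,interpolation=cv2.INTER_CUBIC)
cv2.imwrite("pics/sb3.png",a)
E
```

```text
time_s: 3.18
tcp_pos: [0.5802, 0.1143, 0.1059]
eef_rot: [180.0, -0.0, -118.1]
contact_force: [0.1, -0.4, 0.5]
gripper_width: 0.0002
gripper_force: 0.0
time_s: 3.55
tcp_pos: [0.5802, 0.1144, 0.0999]
eef_rot: [180.0, -0.0, -118.0]
contact_force: [0.0, 0.8, 0.2]
gripper_width: 0.0003
gripper_force: 0.0
```

View pics/sb3.png

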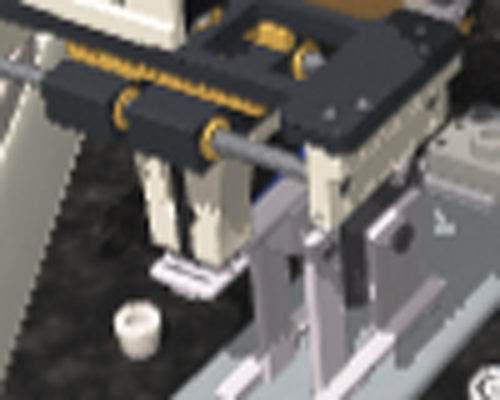

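The crop shows the tips just above the middle of the rear tab, at about (190,262). I'll continue down.

```bash
python3 -m crank '[{"xyz":[0,0,0.1],"delta_rot":[0,0,0],"claw":1},{"xyz":[0,0,0.1],"delta_rot":[0,0,0],"claw":1}]'
python3 -m crank '[{"xyz":[0,0,0.1],"delta_rot":[0,0,0],"claw":1},{"xyz":[0,0,0.1],"delta_rot":[0,0,0],"claw":1}]'
python3 -m crank '[{"xyz":[0,0,0.1],"delta_rot":[0,0,0],"claw":1},{"xyz":[0,0,0.1],"delta_rot":[0,0,0],"claw":1}]'
python3 -m crank '[{"xyz":[0,0,0.1],"delta_rot":[0,0,0],"claw":1},{"xyz":[0,0,0.1],"delta_rot":[0,0,0],"claw":1}]'
```

```text
time_s: 3.9
tcp_pos: [0.5803, 0.1144, 0.097]
eef_rot: [180.0, -0.0, -118.1]
contact_force: [0.2, -0.2, -0.6]
gripper_width: 0.0003
gripper_force: 0.0
time_s: 4.15
tcp_pos: [0.5803, 0.1144, 0.094]
eef_rot: [180.0, -0.0, -118.1]
contact_force: [0.0, -0.9, -0.5]
gripper_width: 0.0005
gripper_force: 0.0
time_s: 4.4
tcp_pos: [0.5809, 0.1149, 0.0916]
eef_rot: [-180.0, 0.1, -118.0]
contact_force: [0.3, 1.8, 1.2]
gripper_width: 0.0006
gripper_force: 0.9
time_s: 4.65
tcp_pos: [0.5815, 0.1154, 0.0889]
eef_rot: [-179.9, 0.1, -118.0]
contact_force: [1.0, 2.6, 4.6]
gripper_width: 0.0005
gripper_force: 2.0
```

```bash
python3 -m crank '[{"xyz":[0,0,0.1],"delta_rot":[0,0,0],"claw":1},{"xyz":[0,0,0.2],"delta_rot":[0,0,0],"claw":1},{"xyz":[0,0,0.2],"delta_rot":[0,0,0],"claw":1}]'
python3 -m crank '[{"xyz":[0,0,0.1],"delta_rot":[0,0,0],"claw":1},{"xyz":[0,0,0.1],"delta_rot":[0,0,0],"claw":1}]'
python3 -m crank '[{"xyz":[0,0,0.1],"delta_rot":[0,0,0],"claw":1},{"xyz":[0,0,0.1],"delta_rot":[0,0,0],"claw":1}]'
python3 - <<'E'
from h import *
s=cap("side","side4"); t=cap("top","top4")
import pickle
t1=pickle.load(open("pics/top1.pkl","rb"));s1=pickle.load(open("pics/side1.pkl","rb"))
a=np.vstack([np.hstack([i["img"][175:255,230:330] for i in(s1,s)]),np.hstack([i["img"][150:230,250:350] for i in(t1,t)])])
cv2.imwrite("pics/c4.png",cv2.resize(a,None,fx=3.6,fy=3.6,interpolation=cv2.INTER_CUBIC))
E
```

```text
time_s: 5.03
tcp_pos: [0.5825, 0.1162, 0.0834]
eef_rot: [-179.8, 0.2, -118.0]
contact_force: [1.9, 5.6, 4.5]
gripper_width: 0.0003
gripper_force: 3.1
time_s: 5.28
tcp_pos: [0.5829, 0.1166, 0.0806]
eef_rot: [-179.8, 0.3, -118.0]
contact_force: [2.6, 6.7, 5.8]
gripper_width: 0.0001
gripper_force: 3.4
time_s: 5.52
tcp_pos: [0.5833, 0.1169, 0.0787]
eef_rot: [-179.8, 0.3, -118.0]
contact_force: [-0.3, 8.4, 13.3]
gripper_width: 0.0002
gripper_force: 6.9
```

View pics/c4.png

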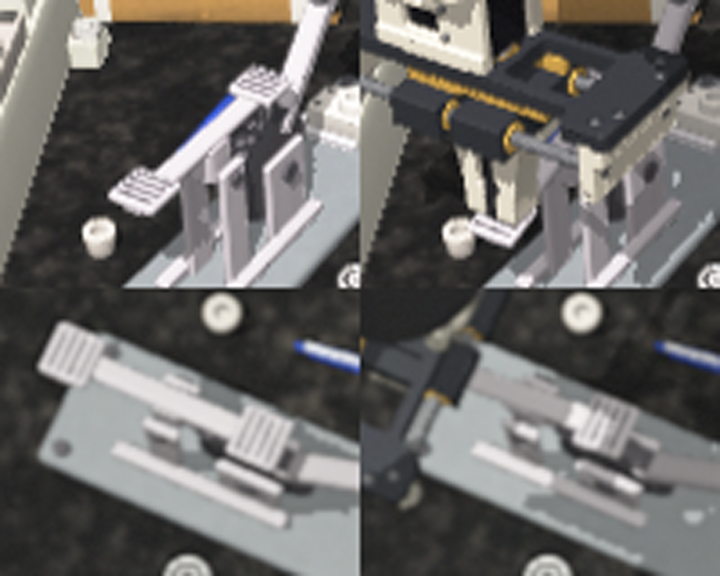

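The tab is going down and the front tab has risen. The force is starting to climb, so I'll press slightly more to reach the stop.

```bash
python3 -m crank '[{"xyz":[0,0,0.06],"delta_rot":[0,0,0],"claw":1},{"xyz":[0,0,0.06],"delta_rot":[0,0,0],"claw":1}]'
python3 -m crank '[{"xyz":[0,0,0.06],"delta_rot":[0,0,0],"claw":1},{"xyz":[0,0,0.06],"delta_rot":[0,0,0],"claw":1}]'
```

```text
time_s: 5.88
tcp_pos: [0.5835, 0.1169, 0.0782]
eef_rot: [-179.7, 0.4, -117.9]
contact_force: [-4.5, 9.1, 21.7]
gripper_width: 0.0007
gripper_force: 11.3
time_s: 6.12
tcp_pos: [0.5837, 0.117, 0.0778]
eef_rot: [-179.7, 0.4, -117.9]
contact_force: [-7.7, 8.4, 33.4]
gripper_width: 0.0005
gripper_force: 16.0
```

Step 1 is done: the pawl is firmly on its stop. I'll lift off, then compute the paddle arc poses (tool tilted 30°→0 as the arm goes down).

```bash
python3 -m crank '[{"xyz":[0,0,-1],"delta_rot":[0,0,0],"claw":1},{"xyz":[0,0,-3],"delta_rot":[0,0,0],"claw":1},{"xyz":[0,0,-5],"delta_rot":[0,0,0],"claw":1},{"xyz":[0,0,-5.5],"delta_rot":[0,0,0],"claw":1},{"xyz":[0,0,-5.5],"delta_rot":[0,0,0],"claw":1}]'
cat > arc.py <<'E'
from h import *
O=np.array([.516,-.0062,0]); yaw=62; off=.027
F=R.from_euler("z",yaw,degrees=True)
def pose(e,tau,gap):
    er,t=np.radians(e),np.radians(tau)
    n=np.array([np.sin(er),0,np.cos(er)]); a=np.array([-np.cos(er),0,np.sin(er)])
    p=np.array([.02,0,.06])+.152*a+(.008+gap)*n-off*np.array([np.sin(t),0,np.cos(t)])
    G=R.from_euler("xyz",[180,0,yaw-180],degrees=True)*R.from_rotvec([0,tau,0],degrees=True)
    return O+F.apply(p),G
def show(L):
    st=r.get_state(); Rt=R.from_euler("xyz",st["eef_rot"],degrees=True)
    print(st["tcp_pos"],st["eef_rot"],st["contact_force"])
    for e,tau,g in L:
        p,G=pose(e,tau,g); print(e,p.round(3),(Rt.inv().apply(p-st["tcp_pos"])/.03).round(2),(Rt.inv()*G).as_rotvec(degrees=True).round(1))
E
python3 -c "
from arc import *
t=cap('top','top5'); s=cap('side','side5'); show([(48,30,.06),(48,30,.02),(48,30,.005)])"
```

```text
time_s: 6.75
tcp_pos: [0.5804, 0.1144, 0.238]
eef_rot: [-180.0, 0.1, -118.1]
contact_force: [0.1, -0.1, -0.3]
gripper_width: 0.0003
gripper_force: 0.0
[0.57931425 0.11406178 0.23559017] [ 1.79870983e+02 -1.28813758e-01 -1.18069703e+02] [ 0.64291332 -0.13400457 -0.34280125]
48 [ 0.495 -0.046  0.195] [ 6.02 -0.03  1.36] [ 0.1 29.9 -0. ]
48 [ 0.481 -0.072  0.168] [ 7.01 -0.03  2.26] [ 0.1 29.9 -0. ]
48 [ 0.476 -0.082  0.158] [ 7.38 -0.03  2.59] [ 0.1 29.9 -0. ]
```

```bash
python3 -m crank '[{"xyz":[2,0,0],"delta_rot":[0,8,0],"claw":1},{"xyz":[4,0,0.5],"delta_rot":[0,18,0],"claw":1},{"xyz":[6,0,1.3],"delta_rot":[0,28,0],"claw":1},{"xyz":[6.5,0,1.8],"delta_rot":[0,30,0],"claw":1},{"xyz":[6.9,0,2.1],"delta_rot":[0,30,0],"claw":1},{"xyz":[6.9,0,2.1],"delta_rot":[0,30,0],"claw":1},{"xyz":[6.9,0,2.1],"delta_rot":[0,30,0],"claw":1}]'
python3 - <<'E'
from h import *
s=cap("side","side6"); t=cap("top","top6")
a=np.hstack([s["img"][90:290,210:390],t["img"][100:300,240:420]])
cv2.imwrite("pics/c6.png",cv2.resize(a,None,fx=2.2,fy=2.2,interpolation=cv2.INTER_CUBIC))
E
```

```text
time_s: 7.72
tcp_pos: [0.4838, -0.0679, 0.1753]
eef_rot: [-179.9, -29.9, -118.1]
contact_force: [0.3, 0.7, -0.9]
gripper_width: 0.0004
gripper_force: 0.0
```

View pics/c6.png

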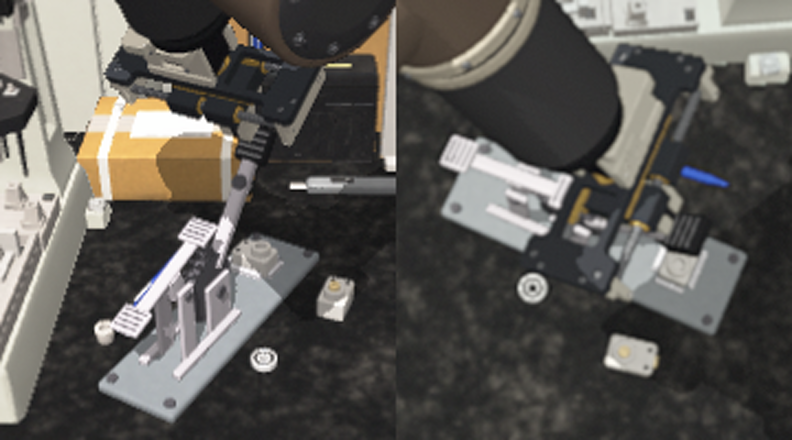

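The pawl stays clear (rear tab low, front tab raised), and the tool is just off the paddle, with no contact yet. Next come the arc rows.

```bash
python3 -c "
from arc import *
show([(48,30,.005),(48,30,0),(44,29,0),(40,27,0),(36,25,0),(32,22,0),(28,20,0),(24,17,0),(20,14,0),(16,11,0),(12,8,0),(8,5,0),(4,2,0),(0,0,0)])"
```

```text
[ 0.48384667 -0.06775714  0.17543126] [-179.91766363  -29.8846376  -118.08132286] [-0.12633307 -0.40557902 -0.15827612]
48 [ 0.476 -0.082  0.158] [0.18 0.02 0.76] [-0.   0.1 -0.1]
48 [ 0.474 -0.085  0.155] [0.23 0.02 0.92] [-0.   0.1 -0.1]
44 [ 0.471 -0.092  0.148] [0.33 0.02 1.26] [-0.  -0.9 -0.1]
40 [ 0.467 -0.098  0.14 ] [0.39 0.02 1.6 ] [-0.  -2.9 -0.1]
36 [ 0.465 -0.103  0.131] [0.43 0.02 1.94] [-0.  -4.9 -0.1]
32 [ 0.462 -0.108  0.122] [0.43 0.02 2.29] [-0.  -7.9 -0.1]
28 [ 0.46  -0.112  0.113] [0.42 0.02 2.64] [-0.  -9.9 -0.1]
24 [ 0.458 -0.115  0.103] [0.36 0.02 2.98] [ -0.  -12.9  -0.1]
20 [ 0.457 -0.118  0.093] [0.29 0.02 3.32] [ -0.1 -15.9  -0.1]
16 [ 0.455 -0.12   0.083] [0.19 0.02 3.66] [ -0.1 -18.9  -0.1]
12 [ 0.455 -0.122  0.073] [0.07 0.02 3.99] [ -0.1 -21.9  -0.1]
8 [ 0.454 -0.123  0.062] [-0.08  0.02  4.31] [ -0.1 -24.9  -0.1]
4 [ 0.454 -0.123  0.052] [-0.25  0.02  4.62] [ -0.1 -27.9  -0.1]
0 [ 0.454 -0.123  0.041] [-0.42  0.02  4.92] [ -0.1 -29.9  -0.1]
```

```bash
python3 -m crank '[{"xyz":[0.2,0,0.75],"delta_rot":[0,0,0],"claw":1},{"xyz":[0.23,0,0.9],"delta_rot":[0,0,0],"claw":1},{"xyz":[0.28,0,1.1],"delta_rot":[0,0,0],"claw":1},{"xyz":[0.33,0,1.26],"delta_rot":[0,-1,0],"claw":1},{"xyz":[0.33,0,1.26],"delta_rot":[0,-1,0],"claw":1}]'
```

```text
time_s: 8.45
tcp_pos: [0.4705, -0.0923, 0.1472]
eef_rot: [-180.0, -28.9, -118.1]
contact_force: [0.6, 0.9, 1.1]
gripper_width: 0.0004
gripper_force: 0.6
```

```bash
python3 -m crank '[{"xyz":[0.06,0,0.17],"delta_rot":[0,-1,0],"claw":1},{"xyz":[0.1,0,0.34],"delta_rot":[0,-2,0],"claw":1},{"xyz":[0.1,0,0.34],"delta_rot":[0,-2,0],"claw":1}]'
python3 -m crank '[{"xyz":[0.02,0,0.17],"delta_rot":[0,-1,0],"claw":1},{"xyz":[0.03,0,0.35],"delta_rot":[0,-2,0],"claw":1},{"xyz":[0.03,0,0.35],"delta_rot":[0,-2,0],"claw":1}]'
python3 -c "
from arc import *
s=cap('side','side7'); t=cap('top','top7')
show([(32,22,0),(28,20,0),(24,17,0),(20,14,0),(16,11,0),(12,8,0),(8,5,0),(4,2,0),(0,0,0),(0,0,-.003)])
a=np.hstack([s['img'][90:290,210:390],t['img'][100:300,240:420]])
cv2.imwrite('pics/c7.png',cv2.resize(a,None,fx=2.2,fy=2.2,interpolation=cv2.INTER_CUBIC))"
```

```text
time_s: 8.82
tcp_pos: [0.4665, -0.0994, 0.1393]
eef_rot: [-180.0, -27.0, -118.1]
contact_force: [0.9, 1.2, 1.1]
gripper_width: 0.0005
gripper_force: 0.5
time_s: 9.2
tcp_pos: [0.4634, -0.1047, 0.1302]
eef_rot: [180.0, -25.0, -118.1]
contact_force: [-0.3, 0.1, -0.3]
gripper_width: 0.0005
gripper_force: 0.0
[ 0.46344651 -0.10441523  0.13017376] [ 179.95660444  -25.03093703 -118.07081133] [-0.27682983  0.4803458   0.28161797]
32 [ 0.462 -0.108  0.122] [-0.01 -0.01  0.29] [ 0.1 -3.  -0.1]
28 [ 0.46  -0.112  0.113] [ 0.01 -0.01  0.63] [ 0.1 -5.  -0.1]
24 [ 0.458 -0.115  0.103] [-0.01 -0.01  0.98] [ 0.1 -8.  -0.1]
20 [ 0.457 -0.118  0.093] [-0.06 -0.01  1.33] [  0.1 -11.   -0.1]
16 [ 0.455 -0.12   0.083] [-0.13 -0.01  1.67] [  0.1 -14.   -0.1]
12 [ 0.455 -0.122  0.073] [-0.23 -0.01  2.01] [  0.1 -17.   -0.1]
8 [ 0.454 -0.123  0.062] [-0.34 -0.01  2.34] [  0.1 -20.   -0.1]
4 [ 0.454 -0.123  0.052] [-0.49 -0.01  2.66] [  0.1 -23.   -0.1]
0 [ 0.454 -0.123  0.041] [-0.64 -0.01  2.98] [  0.1 -25.   -0.1]
0 [ 0.454 -0.123  0.038] [-0.68 -0.01  3.07] [  0.1 -25.   -0.1]
```

View pics/c7.png

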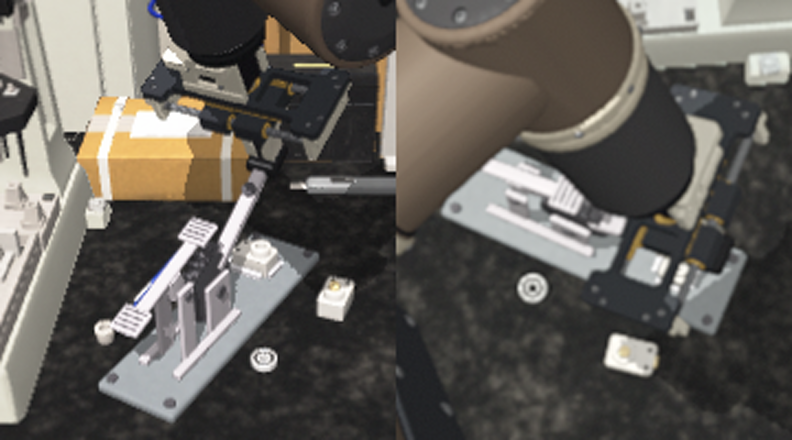

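The arm is moving down with the fingers on the paddle: it has gone from (258,145) to (265,160). The pawl is still clear, so I'll continue along the arc.

```bash
python3 -m crank '[{"xyz":[0,0,0.15],"delta_rot":[0,-1.5,0],"claw":1},{"xyz":[0,0,0.3],"delta_rot":[0,-3,0],"claw":1},{"xyz":[0,0,0.47],"delta_rot":[0,-4,0],"claw":1},{"xyz":[0,0,0.64],"delta_rot":[0,-5,0],"claw":1},{"xyz":[0,0,0.8],"delta_rot":[0,-6.5,0],"claw":1},{"xyz":[0,0,0.98],"delta_rot":[0,-8,0],"claw":1},{"xyz":[-0.03,0,1.15],"delta_rot":[0,-9.5,0],"claw":1},{"xyz":[-0.06,0,1.33],"delta_rot":[0,-11,0],"claw":1},{"xyz":[-0.1,0,1.5],"delta_rot":[0,-12.5,0],"claw":1},{"xyz":[-0.13,0,1.67],"delta_rot":[0,-14,0],"claw":1},{"xyz":[-0.18,0,1.84],"delta_rot":[0,-15.5,0],"claw":1},{"xyz":[-0.23,0,2.0],"delta_rot":[0,-17,0],"claw":1},{"xyz":[-0.28,0,2.17],"delta_rot":[0,-18.5,0],"claw":1},{"xyz":[-0.34,0,2.34],"delta_rot":[0,-20,0],"claw":1},{"xyz":[-0.41,0,2.5],"delta_rot":[0,-21.5,0],"claw":1},{"xyz":[-0.49,0,2.66],"delta_rot":[0,-23,0],"claw":1},{"xyz":[-0.49,0,2.66],"delta_rot":[0,-23,0],"claw":1}]'
python3 -c "
from arc import *
show([(0,0,.003),(0,0,0),(0,0,-.003)])"
```

```text
time_s: 11.42
tcp_pos: [0.4546, -0.1224, 0.0515]
eef_rot: [-180.0, -1.9, -118.1]
contact_force: [0.6, -0.4, -0.2]
gripper_width: 0.0001
gripper_force: 0.0
[ 0.45457446 -0.12235856  0.05153239] [-179.98506791   -1.94759429 -118.10742153] [ 0.61811232 -0.42736766 -0.24841143]
0 [ 0.454 -0.123  0.044] [0.01 0.01 0.25] [-0.  -1.9 -0.1]
0 [ 0.454 -0.123  0.041] [0.01 0.01 0.35] [-0.  -1.9 -0.1]
0 [ 0.454 -0.123  0.038] [0.   0.01 0.45] [-0.  -1.9 -0.1]
```

```bash
python3 -m crank '[{"xyz":[0,0,0.1],"delta_rot":[0,-1,0],"claw":1},{"xyz":[0,0,0.25],"delta_rot":[0,-2,0],"claw":1},{"xyz":[0,0,0.25],"delta_rot":[0,-2,0],"claw":1}]'
python3 -m crank '[{"xyz":[0,0,0.1],"delta_rot":[0,0,0],"claw":1},{"xyz":[0,0,0.1],"delta_rot":[0,0,0],"claw":1}]'
python3 -m crank '[{"xyz":[0,0,0.1],"delta_rot":[0,0,0],"claw":1},{"xyz":[0,0,0.1],"delta_rot":[0,0,0],"claw":1}]'
```

```text
time_s: 11.8
tcp_pos: [0.4545, -0.1223, 0.0442]
eef_rot: [-180.0, 0.0, -118.1]
contact_force: [0.7, -0.2, 0.4]
gripper_width: 0.0008
gripper_force: 0.0
time_s: 12.05
tcp_pos: [0.4543, -0.1224, 0.0413]
eef_rot: [-180.0, -0.0, -118.0]
contact_force: [0.7, -1.2, 2.2]
gripper_width: 0.0004
gripper_force: 0.9
time_s: 12.3
tcp_pos: [0.4545, -0.1225, 0.0408]
eef_rot: [-180.0, -0.0, -118.0]
contact_force: [-11.9, 3.7, 34.7]
gripper_width: 0.0004
gripper_force: 17.6
```

It stopped firmly at tip height 68 mm, which is exactly the seated height. Now I'll lift and go above the front tab.

```bash
python3 -m crank '[{"xyz":[0,0,-0.5],"delta_rot":[0,0,0],"claw":1},{"xyz":[0,0,-2],"delta_rot":[0,0,0],"claw":1},{"xyz":[0,0,-3.8],"delta_rot":[0,0,0],"claw":1},{"xyz":[-1,0,-4.3],"delta_rot":[0,0,0],"claw":1},{"xyz":[-3,0,-4.3],"delta_rot":[0,0,0],"claw":1},{"xyz":[-5.15,0,-4.3],"delta_rot":[0,0,0],"claw":1},{"xyz":[-5.15,0,-4],"delta_rot":[0,0,0],"claw":1},{"xyz":[-5.15,0,-3.2],"delta_rot":[0,0,0],"claw":1},{"xyz":[-5.15,0,-2.6],"delta_rot":[0,0,0],"claw":1},{"xyz":[-5.15,0,-2.6],"delta_rot":[0,0,0],"claw":1}]'
python3 - <<'E'
from h import *
import pickle
s=cap("side","side8"); s5=pickle.load(open("pics/side6.pkl","rb"))
# dark paddle expected at down pose; arm-down check: project and sample
F=R.from_euler("z",62,degrees=True); O=np.array([.516,-.0062,0])
for n,p in(("paddle down",[-.132,0,.068]),("paddle up",[-.076,0,.178]),("arm mid",[-.09,0,.067])):
    u,v=proj(s,O+F.apply(p))[0].round().astype(int); print(n,u,v,s["img"][v-1:v+2,u-1:u+2].mean((0,1)).round(),s5["img"][v-1:v+2,u-1:u+2].mean((0,1)).round())
E
```

```text
time_s: 13.55
tcp_pos: [0.5252, 0.0134, 0.1147]
eef_rot: [179.8, -0.2, -118.1]
contact_force: [0.3, -0.2, 0.6]
gripper_width: 0.0003
gripper_force: 0.0
paddle down 337 184 [64. 62. 63.] [36. 38. 39.]
paddle up 325 154 [94. 89. 88.] [61. 61. 63.]
arm mid 328 192 [104. 100. 103.] [24. 24. 24.]
```

The arm is down (bright arm pixels where there was only dark bench before). Now I'll press the front tab.

```bash
python3 -m crank '[{"xyz":[0,0,0.15],"delta_rot":[0,0,0],"claw":1},{"xyz":[0,0,0.3],"delta_rot":[0,0,0],"claw":1},{"xyz":[0,0,0.3],"delta_rot":[0,0,0],"claw":1}]'
python3 -m crank '[{"xyz":[0,0,0.1],"delta_rot":[0,0,0],"claw":1},{"xyz":[0,0,0.2],"delta_rot":[0,0,0],"claw":1},{"xyz":[0,0,0.2],"delta_rot":[0,0,0],"claw":1}]'
python3 -m crank '[{"xyz":[0,0,0.1],"delta_rot":[0,0,0],"claw":1},{"xyz":[0,0,0.1],"delta_rot":[0,0,0],"claw":1}]'
python3 -m crank '[{"xyz":[0,0,0.1],"delta_rot":[0,0,0],"claw":1},{"xyz":[0,0,0.1],"delta_rot":[0,0,0],"claw":1}]'
```

```text
time_s: 13.98
tcp_pos: [0.527, 0.0136, 0.1078]
eef_rot: [-180.0, -0.0, -118.0]
contact_force: [-0.6, -1.6, 2.2]
gripper_width: 0.0004
gripper_force: 1.0
time_s: 14.35
tcp_pos: [0.5267, 0.0134, 0.1018]
eef_rot: [-180.0, -0.0, -118.1]
contact_force: [-1.0, -3.7, 3.5]
gripper_width: 0.0005
gripper_force: 2.0
time_s: 14.6
tcp_pos: [0.5271, 0.0138, 0.0987]
eef_rot: [-180.0, 0.0, -118.0]
contact_force: [-1.2, -3.0, 3.0]
gripper_width: 0.0001
gripper_force: 1.5
time_s: 14.85
tcp_pos: [0.527, 0.014, 0.0955]
eef_rot: [-180.0, 0.0, -118.0]
contact_force: [-1.1, -2.8, 3.0]
gripper_width: 0.0003
gripper_force: 1.4
```

```bash
python3 -m crank '[{"xyz":[0,0,0.07],"delta_rot":[0,0,0],"claw":1},{"xyz":[0,0,0.07],"delta_rot":[0,0,0],"claw":1}]'
python3 -m crank '[{"xyz":[0,0,0.05],"delta_rot":[0,0,0],"claw":1},{"xyz":[0,0,0.05],"delta_rot":[0,0,0],"claw":1}]'
python3 -m crank '[{"xyz":[0,0,0.05],"delta_rot":[0,0,0],"claw":1},{"xyz":[0,0,0.05],"delta_rot":[0,0,0],"claw":1}]'
```

```text
time_s: 15.1
tcp_pos: [0.5269, 0.014, 0.0934]
eef_rot: [-180.0, -0.0, -118.0]
contact_force: [-1.7, -3.0, 4.2]
gripper_width: 0.0002
gripper_force: 1.9
time_s: 15.35
tcp_pos: [0.5268, 0.0137, 0.0927]
eef_rot: [-180.0, -0.0, -118.0]
contact_force: [-3.7, -4.7, 12.1]
gripper_width: 0.0006
gripper_force: 5.9
time_s: 15.6
tcp_pos: [0.5269, 0.0136, 0.0924]
eef_rot: [-179.9, -0.0, -118.0]
contact_force: [-8.4, -4.5, 23.1]
gripper_width: 0.0006
gripper_force: 11.4
```

```bash
python3 -m crank '[{"xyz":[0,0,0.06],"delta_rot":[0,0,0],"claw":1},{"xyz":[0,0,0.06],"delta_rot":[0,0,0],"claw":1}]'
python3 -m crank '[{"xyz":[0,0,-1],"delta_rot":[0,0,0],"claw":1},{"xyz":[0,0,-3],"delta_rot":[0,0,0],"claw":1},{"xyz":[0,0,-5],"delta_rot":[0,0,0],"claw":1},{"xyz":[0,0,-7],"delta_rot":[0,0,0],"claw":1},{"xyz":[0,0,-7],"delta_rot":[0,0,0],"claw":1}]'
python3 - <<'E'
from h import *
import pickle
s=cap("side","side9"); L=lambda n:pickle.load(open(f"pics/{n}.pkl","rb"))
a,b=L("side1"),L("side6")
T=a["img"][215:240,258:284]
for n,c in(("clear",b),("now",s)):
    m=cv2.matchTemplate(c["img"][195:265,240:304],T,cv2.TM_CCOEFF_NORMED); _,v,_,p=cv2.minMaxLoc(m); print("rear",n,v,np.array(p)-[18,20])
for n,c in(("start",a),("now",s)):
    g=c["img"].astype(int)[165:225,305:355]; m=(g.max(2)<50).astype(np.uint8); print(n)
T=a["img"][192:216,312:342] # housing before
print(r.get_state()["contact_force"])
E
```

```text
time_s: 15.85
tcp_pos: [0.527, 0.0134, 0.092]
eef_rot: [-179.9, -0.0, -118.0]
contact_force: [-14.7, -3.2, 35.1]
gripper_width: 0.0005
gripper_force: 18.0
time_s: 16.48
tcp_pos: [0.5295, 0.0152, 0.3037]
eef_rot: [-179.6, 0.4, -118.0]
contact_force: [-0.1, -0.1, -1.3]
gripper_width: 0.0007
gripper_force: 0.0
rear clear 0.678501546382904 [-2  7]
rear now 0.9936397075653076 [0 0]
start
now
[-0.98312414  0.15322624 -1.02314802]
```

Run:
```python
from h import *
import pickle
L=lambda n:pickle.load(open(f"pics/{n}.pkl","rb"))["img"]
a,b=[cv2.cvtColor(cv2.resize(L(n),None,fx=4,fy=4,interpolation=cv2.INTER_CUBIC),cv2.COLOR_BGR2GRAY) for n in("side8","side9")]
for u,v in((337,184),(328,192),(312,203)):
    T=a[4*v-48:4*v+48,4*u-48:4*u+48]; S=b[4*v-80:4*v+80,4*u-80:4*u+80]
    _,m,_,p=cv2.minMaxLoc(cv2.matchTemplate(S,T,cv2.TM_CCOEFF_NORMED)); print(m,(np.array(p)-32)/4,"px")
```

```text
0.4616224467754364 [0. 0.] px
0.9133124351501465 [ 0.   -0.25] px
0.7370207905769348 [-0.25  0.75] px
```

The arm hasn't moved since it was seated (within 0.25 px), the rear tab is back at its engaged position, and the gripper is clear. I'm handing in.

```bash
python3 -c "
from h import *
print(job.close_job())"
```

```text
the job is handed in; nothing more can be done
None
```

I pressed the pawl clear, pushed the arm down until it stopped on the housing, locked the pawl again and handed the job in; no verdict came back, but force and image checks agreed and finger force stayed near 40 N (limit 90 N).

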